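Grip two name blocks in a turnbuckle clamp

TASK

Lay the loose wooden name block flat on the empty bed of the clamp, lengthways between the two jaws like the block already there, then turn the turnbuckle's red-knobbed middle body, tops of the arms moving away from the robot, until the two jaws have drawn in and hold both blocks tight. Leave the clamp standing tight with both blocks on their beds, and do not disturb the pencil cup, the pen rest or the sanding block.

Things in the scene. Friction and masses are not known exactly. Their poses are not given: they have to be found in the camera images.
- clamp: The turnbuckle clamp, fixed: plywood base 250 (x) x 280 (y) x 18 mm, origin at the centre of its underside on the table. Its x axis points away from the robot (within 20 degrees), y is the line the jaws travel along. Two guide rods along y at x = -50 and +50, tops 38 mm above the table; their supports at y = -128 and +128 are 48 mm high. Nothing on it is higher than 120 mm.
- hub (a point): Centre of the turnbuckle's middle body, 70 mm above the table; axes as the clamp's. Steel sleeve 30 mm thick, 76 mm long, lying along y, with a 38 mm hub and four capstan arms 90 degrees apart in the plane y = 0: 10 mm rods with red ball knobs 18 mm in diameter, arm ends 50 mm from the axis. The knobs grip on the fingers: a push should rise and fall with the knob's arc.
- turnbuckle (a joint): Angle of the middle body, rad. At 0 (and each quarter turn) one arm points straight up; it grows, and tightens, as the upper arms move to the clamp's +x: both jaws move in 4 mm a turn each. About 0.15 N m of friction; it stays where left. Starts between 0 and 3; the jaws meet the 110 mm blocks at 7.85, from there it soon turns hard; turned on to 8.6 it is properly tight and springs back to about 8.1 when let go.
- jaw_left: The jaw at the clamp's +y end: beech beam with cork facing, 236 mm along x, 30 mm thick, top 72 mm above the table, with a boss 56 mm wide in the middle, top 96 mm above the table. Origin: middle of its inner face, 18 mm above the table. The gap between the two jaws' inner faces is 120 mm at turnbuckle angle 0 and 8 mm less for each turn.
- jaw_right: The jaw at the clamp's -y end, mirror image of the other. Origin: middle of its inner face, 18 mm above the table.
- empty_bay (a point): Centre of the upper face of the empty bed (beech strip 32 mm in x, 86 mm in y, top 40 mm above the table) on the robot's side of the clamp, 95 mm from the turnbuckle's axis; axes as the clamp's. The block belongs on it with its long side along y, centred.
- full_bay (a point): Centre of the upper face of the other bed, the same, on the far side of the turnbuckle; a block lies on it already.
- block_loose_center (a point): Centre of the loose name block, pale wood with a burnt border line on top, 110 (its x) x 40 (its y) x 38 mm (z), about 125 g, lying flat on the table to the left or right of the clamp at any yaw.
- block_set_center (a point): Centre of the block that lies, not yet gripped, on the far bed: same size, burnt leaf motif; its x axis lies along the clamp's y.
- pencil_cup_center (a point): Middle (45 mm up) of the dark pencil cup, 76 mm in diameter, 90 mm high, pencils standing out to about 155 mm. Loose; leave alone.
- pen_rest_center (a point): Centre of the notched beech pen rest, 105 (x) x 34 (y) x 38 mm. Loose; leave alone.
- sanding_block_center (a point): Centre of the cork sanding block, 100 (x) x 58 (y) x 28 mm. Loose; leave alone.
- block_loose: The loose block itself (see its centre); origin at the centre of its underside.
- block_set: The block on the far bed itself (see its centre); origin at the centre of its underside.
There are look-alikes about, which are no part of the job. Leave any green look-alike of the block_loose alone. Leave any blue look-alike of the block_set alone.

How it is judged (in metres and radians):
On the way:
1. the loose block lies flat on the empty bed, along the jaws' travel, and the gripper has let go of it (x of block_loose_center in the frame of empty_bay between -0.012 and 0.012 m and z of block_loose_center in the frame of empty_bay between 0.014 and 0.023 m and angle between block_loose_center's own z axis and vertical below 0.12 rad and angle between the x axis of block_loose_center and the y axis of empty_bay, either way round below 0.15 rad and contact force between the fingers and block_loose below 0.5 N), for 0.2 s.
At the end, for the whole second after the job is handed in: Each jaw presses on the end of each block with more than 15 N, and both blocks lie flat on their beds (12 mm sideways, about 4 mm in height, 0.12 rad of tilt, 0.15 rad of yaw) (x of block_loose_center in the frame of empty_bay between -0.012 and 0.012 m and z of block_loose_center in the frame of empty_bay between 0.014 and 0.023 m and angle between each of block_loose_center, block_set_center's own z axis and vertical below 0.12 rad and angle between the x axis of block_loose_center and the y axis of empty_bay, either way round below 0.15 rad and x of block_set_center in the frame of full_bay between -0.012 and 0.012 m and z of block_set_center in the frame of full_bay between 0.014 and 0.023 m and angle between the x axis of block_set_center and the y axis of full_bay, either way round below 0.15 rad and contact force between each of jaw_left, jaw_right and block_loose above 15 N and contact force between each of jaw_left, jaw_right and block_set above 15 N); the robot touches nothing.
It fails at once if the pencil cup is pushed more than 25 mm or knocked over (distance of pencil_cup_center from where it was at the start of the episode above 0.025 m or angle between pencil_cup_center's own z axis and vertical above 0.5 rad).
It fails at once if the pen rest is pushed more than 25 mm or knocked over (distance of pen_rest_center from where it was at the start of the episode above 0.025 m or angle between pen_rest_center's own z axis and vertical above 0.5 rad).
It fails at once if the sanding block is pushed more than 25 mm or knocked over (distance of sanding_block_center from where it was at the start of the episode above 0.025 m or angle between sanding_block_center's own z axis and vertical above 0.5 rad).
It also fails if it takes over 72 s, if anything falls off the work surface, if the arm or the gripper's body presses on something with over 40 N, if the wrist force passes 120 N, or if a joint passes its speed limit or range.

ROBOT

A 6-joint arm with a two-finger parallel gripper is mounted at the origin on the work surface. World frame = base frame: x ahead of the robot, y to its left, z up, the work surface at z = 0. Lengths are in mm, angles in rad, forces in N, time in s.
With the tool pointing down it reaches from about 300 to 775 mm from the base axis. Payload 14.6 kg.
Tool frame: the origin (TCP) lies at the very end of the fingers, on their centre line; the grasp point (between the pads) lies 19 mm behind it (manip.grip_point_offset is the distance from the TCP to the grasp point, in mm); z points along the fingers, y is the line along which they close (so a half turn about z gives the same grasp; the last joint's range is limited). The gripper opens to 94 mm and grips with 3 to 60 N. Pads are 16 mm wide; open, the fingers measure 119 mm over their backs; the gripper's body (75 mm by 177 mm) begins 78 mm behind the grasp point.
Start: joints at [1.171, 0.3, 1.521, -0, 1.321, -0.067], TCP at [179.677, 519.813, 205.446] pointing down, gripper open.
Joint ranges: [-3.03, 3.03], [-0.79, 2.21], [0.23, 2.52], [-1.04, 4.18], [0, 3.07], [-2.55, 2.55]. Speed limits (rad/s): [2.22, 2.22, 2.57, 3.14, 3.14, 3.14].

INTERFACE

Orientations are given as [roll, pitch, yaw] about the fixed x, y, z axes, in that order (R = Rz(yaw) Ry(pitch) Rx(roll)).
In Python, from cell import telemetry, eyes, manip gives the robot as it stands.
- The arm moves only by the tool play_rows, never from a script. Its arguments are lists of equal length, an entry for each row: "translation": the shift along the world's x, y, z in m, a list of three; "yaw": the turn about the world's z in rad. A call has 1 to 12 rows; each row is the pose to reach, as a shift and turn from the pose commanded when the call began; what a row does not reach only later rows make up. A row lasts 1/8 s, in which the tool goes at most 62.5 mm and 10.7 degrees, less where a joint would pass 70% of its speed; a pose out of reach is approached as far as the arm can. A call with a gripper value outside its range is refused whole. "hand" is the opening, from 0 (shut) to 1 (fully open), set as the call begins (left out, the last holds). The fingers move at their own pace and stop on an object; "force" is the grip in N (left out, the last holds). Time passes only in rows, so rows that repeat a pose let the fingers close. It gives the time, the measured TCP pose, the force, the opening and the grip force at its end, in the units of the state.
- telemetry.read_state(): the state, without advancing time (a new reading comes with each control period).
- eyes.camera(name): name is "side" or "top"; returns a dict with "pixels" (480x640x3 uint8, red, green, blue), "fx", "fy", "cx", "cy" (pixels), "cam_to_world" (4x4, takes a point from camera to world coordinates). Camera axes: x right, y up, looking along -z (the intrinsics and any distortion apply to the point x, -y, -z); pixel columns grow to the right and rows downward; lengths in mm; the calibration is good to about 2 mm. A picture is of the moment at which its call begins. There is no depth.
- manip.sign_off(): hands the job in; it is judged then, once.
The state is a dict: "clock": time; "joints": joint angles; "qd": joint speeds; "effort": joint torques, N m; "eef_pos": TCP position; "eef_rot": TCP orientation; "wrist_force": force on the tool from outside, world axes, zero at the start; "moment": the same for the moment, N m; "finger_gap": finger opening in mm; "finger_force": force on a finger pad.
Only numpy, scipy, OpenCV 4.12 (cv2) and the standard library are available. Lean on these libraries where they do the work, as an engineer would, in place of code of your own. Each camera call takes 0.05 s, during which the arm holds its last target. There are 200 camera calls.

## Working session

There is one attempt and no reset: what is moved stays moved. The work goes in short steps, Python scripts to look and compute and a tool call to move; the robot and the scene stay as the last step left them, time stands still between calls to the robot, and variables do not carry over. Pictures are saved under pics/ and viewed, at most 10 in all, crops included, and the job is handed in when it is done.

Besides the shell and the picture viewer there is one more tool, called after ">>>" as name(argument=value, ...), one argument or row to a line, values as JSON. play_rows: Moves the arm, as the interface text tells. Its arguments: {"type":"object","properties":{"translation":{"type":"array","items":{"type":"array","items":{"type":"number"}}},"yaw":{"type":"array","items":{"type":"number"}},"hand":{"type":"number"},"force":{"type":"number"}},"required":["translation","yaw"]}

```bash
ls; mkdir -p pics; cat > h.py <<'E'
import numpy as np, cv2
from cell import telemetry, eyes, manip
def ray(c,u,v):
    M=np.array(c["cam_to_world"]); d=np.array([(u-c["cx"])/c["fx"],-(v-c["cy"])/c["fy"],-1.0])
    return M[:3,3], M[:3,:3]@d
def at(c,u,v,z):
    o,d=ray(c,u,v); return o+d*(z-o[2])/d[2]
def proj(c,p):
    M=np.array(c["cam_to_world"]); q=M[:3,:3].T@(np.array(p)-M[:3,3])
    return np.array([c["cx"]+c["fx"]*q[0]/-q[2], c["cy"]-c["fy"]*q[1]/-q[2]])
def snap(n,f,crop=None,k=1):
    c=eyes.camera(n); im=c["pixels"][:,:,::-1]
    if crop: x0,y0,x1,y1=crop; im=im[y0:y1,x0:x1]
    if k!=1: im=cv2.resize(im,None,fx=k,fy=k,interpolation=cv2.INTER_CUBIC)
    cv2.imwrite("pics/"+f,im); return c
E
python3 - <<'E'
from h import *
for n in("top","side"):
    c=snap(n,n+"0.png"); print({k:(v if k!="pixels" else 0) for k,v in c.items()})
print(telemetry.read_state())
E
```

```text
pics
{'pixels': 0, 'fx': 494.54568917021504, 'fy': 494.54568917021504, 'cx': 323.10382072890684, 'cy': 243.3665481131098, 'cam_to_world': array([[-1.72866226e-02,  9.89161183e-01, -1.45812643e-01,
         4.35192487e+02],
       [-9.99750868e-01, -1.91595948e-02, -1.14503895e-02,
        -3.97328515e+00],
       [-1.41199920e-02,  1.45578378e-01,  9.89245956e-01,
         1.22220694e+03],
       [ 0.00000000e+00,  0.00000000e+00,  0.00000000e+00,
         1.00000000e+00]])}
{'pixels': 0, 'fx': 522.9150051542706, 'fy': 522.9150051542706, 'cx': 320.76767549155943, 'cy': 245.44844684809567, 'cam_to_world': array([[ 7.22785980e-01,  4.68561009e-01, -5.07967526e-01,
        -1.34653971e+01],
       [-6.91019948e-01,  4.81010630e-01, -5.39555562e-01,
        -6.82357736e+02],
       [-8.47691907e-03,  7.40998889e-01,  6.71452744e-01,
         9.19237607e+02],
       [ 0.00000000e+00,  0.00000000e+00,  0.00000000e+00,
         1.00000000e+00]])}
{'clock': 0.1, 'joints': array([ 1.17139323e+00,  3.00430947e-01,  1.52148000e+00,  2.66856609e-05,
        1.32071771e+00, -6.65986929e-02]), 'qd': array([-0.00163573, -0.00020168, -0.00316329, -0.00113552,  0.00092556,
       -0.0006645 ]), 'effort': array([-1.23467387e-03, -5.32647300e+01, -3.53277791e+01,  7.08534429e-02,
        2.34547199e-02, -5.37393225e-05]), 'eef_pos': array([179.59019636, 519.61587023, 204.95111996]), 'eef_rot': array([-3.14056067e+00, -9.47366121e-05,  2.80878158e+00]), 'wrist_force': array([ 0.35675061, -0.07401688,  0.73530803]), 'moment': array([-0.05158109, -0.00689683,  0.02322395]), 'finger_force': 0.0, 'finger_gap': 93.77714945753864}
```

View pics/top0.png

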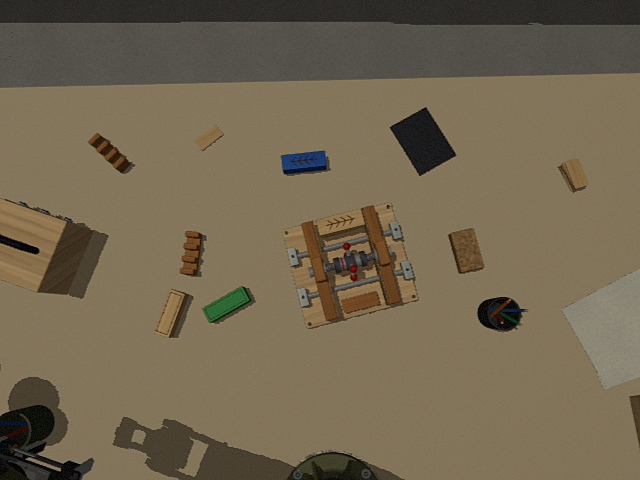

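View pics/side0.png

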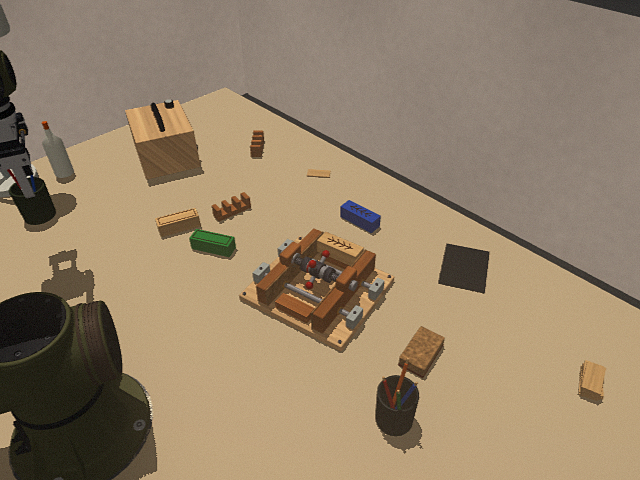

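The top view shows the loose block near (171,313), a green look-alike at (228,305) and the pen rest at (191,253). The clamp is centred near (350,265) with its empty bed nearest the robot, the sanding block is at (466,250) and the cup at (499,314). I'll enlarge the clamp and the block next.

```bash
python3 - <<'E'
from h import *
c=eyes.camera("top"); im=c["pixels"][:,:,::-1]
cv2.imwrite("pics/clampt.png",cv2.resize(im[195:335,275:425],None,fx=4,fy=4,interpolation=cv2.INTER_CUBIC))
cv2.imwrite("pics/blockt.png",cv2.resize(im[220:350,140:265],None,fx=4,fy=4,interpolation=cv2.INTER_CUBIC))
E
```

```text
(no output)
```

View pics/clampt.png

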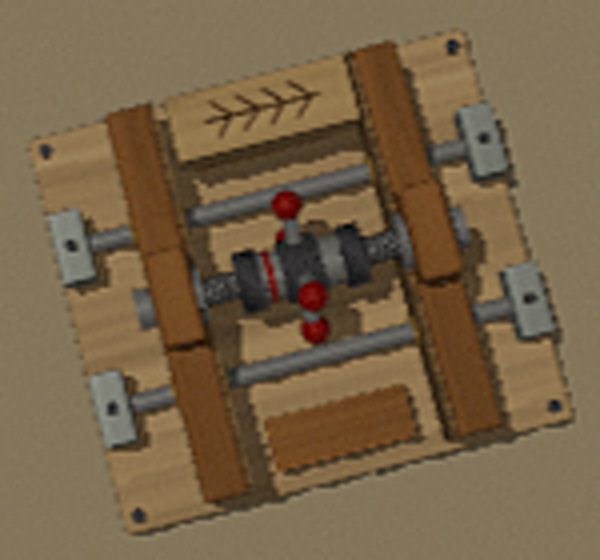

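View pics/blockt.png

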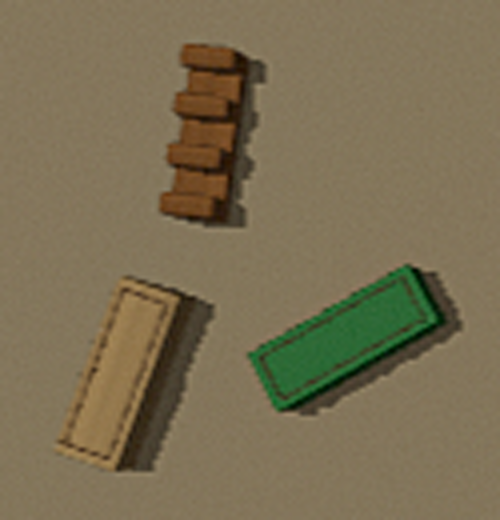

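```bash
cat >> h.py <<'E'
def cr(c,x,y,x0,y0,z,k=4): return at(c,x0+(x+.5)/k-.5,y0+(y+.5)/k-.5,z)
E
python3 - <<'E'
from h import *
c=eyes.camera("top"); np.set_printoptions(precision=1,suppress=True)
B=[cr(c,x,y,275,195,18) for x,y in[(32,143),(463,30),(573,418),(130,533)]]
print("base",*B,"ctr",np.mean(B,0),"sizes",[np.linalg.norm(B[i]-B[i-1]) for i in range(4)])
y1=(B[0]+B[3]-B[1]-B[2]); x1=(B[0]+B[1]-B[3]-B[2])
ang=[np.arctan2(x1[1],x1[0]),np.arctan2(-y1[0],y1[1])]
D=[cr(c,x,y,275,195,40) for x,y in[(265,420),(410,385),(420,435),(278,474)]]
print("bed",np.mean(D,0),[np.linalg.norm(D[i]-D[i-1]) for i in range(4)])
L=[cr(c,x,y,140,220,38) for x,y in[(123,277),(182,297),(117,470),(57,448)]]
l=L[0]+L[1]-L[2]-L[3]
print("loose",np.mean(L,0),[np.linalg.norm(L[i]-L[i-1]) for i in range(4)],np.round(np.arctan2(l[1],l[0]),3))
G=[cr(c,x,y,140,220,38) for x,y in[(250,352),(410,267),(443,318),(282,410)]];print("green",*G)
t=np.mean(ang); print("yaw",np.round(ang,3))
o=np.mean(B,0); o[2]=0
R=np.array([[np.cos(t),-np.sin(t),0],[np.sin(t),np.cos(t),0],[0,0,1]])
print("bay model",o+R@[-95,0,40])
from itertools import product
for r in (41,45,50):
  for a in np.arange(0,1.571,.0873):
    P=[proj(c,o+R@[r*np.sin(a+q*np.pi/2),0,70+r*np.cos(a+q*np.pi/2)]) for q in range(4)]
    P=[((p-[275,195])+.5)*4-.5 for p in P]
    K=[(286,205),(313,295),(315,330)]
    e=sum(min(np.linalg.norm(p-k) for p in P) for k in K)
    if e<25: print(r,round(a,2),round(e,1),*P)
np.savez("clamp.npz",o=o,R=R)
E
```

```text
base [647.1 109.5  18. ] [ 713.1 -159.1   18. ] [ 472.2 -216.5   18. ] [408.3  51.9  18. ] ctr [560.2 -53.6  18. ] sizes [np.float64(245.69227588670233), np.float64(276.6498160353315), np.float64(247.66900020092723), np.float64(275.90961457769873)]
bed [467.8 -76.5  40. ] [np.float64(32.63426225479545), np.float64(88.75389115607462), np.float64(30.03240873973319), np.float64(87.29602514871917)]
loose [449.8 378.2  38. ] [np.float64(106.80846750920826), np.float64(37.946096562627304), np.float64(107.50393916539683), np.float64(38.481079188679196)] -0.346
green [460.6 300.7  38. ] [509.4 205.5  38. ] [478.7 185.6  38. ] [426.1 281.   38. ]
yaw [0.2 0.2]
bay model [467.8 -75.8  40. ]
41 0.17 21.9 [302.4 248.8] [284.6 204.4] [303.1 287.3] [321.3 334.6]
41 0.26 17.4 [300.7 243.1] [284.7 206.4] [304.6 292.8] [321.2 332.8]
41 0.35 17.6 [299.1 237.5] [285. 209.] [306.2 298.1] [321.1 330.5]
41 0.44 22.8 [297.5 232.2] [285.4 211.9] [307.7 303.1] [320.7 327.8]
41 0.96 15.0 [289.3 208.1] [290.4 237.3] [315.8 327.4] [315.9 302.2]
41 1.05 6.6 [288.3 205.7] [291.6 242.5] [316.9 330.2] [314.6 296.8]
41 1.13 9.5 [287.3 203.7] [292.9 247.9] [317.8 332.4] [313.3 291.1]
41 1.22 18.3 [286.5 202.3] [294.2 253.4] [318.7 334.3] [311.9 285.2]
45 0.35 22.2 [298.7 234.4] [283.3 203.2] [306.5 300.8] [322.9 336.7]
45 0.44 23.4 [296.9 228.6] [283.8 206.5] [308.2 306.4] [322.5 333.7]
45 0.87 21.2 [289.2 205.3] [288.1 228.9] [315.7 329.6] [318.4 311.3]
45 0.96 18.5 [287.9 202.1] [289.3 234.3] [317.  333.1] [317.2 305.6]
45 1.05 17.9 [286.8 199.4] [290.6 240. ] [318.2 336.1] [315.8 299.6]
45 1.13 19.5 [285.8 197.3] [291.9 245.9] [319.3 338.6] [314.4 293.3]
```

The crop measurements match the given sizes. The base comes out at 276x247 mm, centred at (560,-54) with yaw 0.238. The bed centre is (468,-76), and the turnbuckle is at 1.05 mod π/2 with knob radius 41. The block is at (450,378) with its long axis at -0.346, so the tool yaw needs a -0.014 change. Next I pick it up.

>>> play_rows(
  translation=[
    [0.045,-0.024,-0.014],
    [0.09,-0.047,-0.028],
    [0.135,-0.071,-0.042],
    [0.18,-0.094,-0.057],
    [0.225,-0.118,-0.071],
    [0.27,-0.1415,-0.085],
    [0.27,-0.1415,-0.125],
    [0.27,-0.1415,-0.16],
    [0.27,-0.1415,-0.185],
    [0.27,-0.1415,-0.2],
    [0.27,-0.1415,-0.2015],
    [0.27,-0.1415,-0.2015],
  ],
  yaw=[-0.014,-0.014,-0.014,-0.014,-0.014,-0.014,-0.014,-0.014,-0.014,-0.014,-0.014,-0.014],
  hand=0.7,
)

```text
clock: 1.7
eef_pos: [450.1, 378.6, 4.8]
eef_rot: [3.141, 0.001, 2.795]
wrist_force: [-0.5, -0.7, 0.5]
finger_gap: 65.2
finger_force: 0.0
```

>>> play_rows(
  translation=[
    [0,0,0],
    [0,0,0],
    [0,0,0],
    [0,0,0],
    [0,0,0],
    [0,0,0],
  ],
  yaw=[0,0,0,0,0,0],
  hand=0.3,
  force=25,
)

```text
clock: 2.45
eef_pos: [449.9, 378.6, 4.4]
eef_rot: [3.141, 0.0, 2.795]
wrist_force: [-0.1, 1.6, 5.4]
finger_gap: 39.7
finger_force: 25.0
```

>>> play_rows(
  translation=[
    [0,0,0.05],
    [0,0,0.11],
    [0.001,-0.045,0.14],
    [0.003,-0.095,0.14],
    [0.005,-0.145,0.14],
    [0.007,-0.195,0.14],
    [0.01,-0.245,0.14],
    [0.012,-0.295,0.14],
    [0.014,-0.345,0.14],
    [0.016,-0.395,0.14],
    [0.018,-0.44,0.13],
    [0.018,-0.4545,0.1],
  ],
  yaw=[0,0,-0.1,-0.22,-0.34,-0.46,-0.58,-0.7,-0.82,-0.94,-0.986,-0.986],
)

```text
clock: 3.95
eef_pos: [468.0, -78.5, 104.2]
eef_rot: [3.14, 0.001, 1.806]
wrist_force: [0.0, 0.6, -1.0]
finger_gap: 39.6
finger_force: 25.0
```

```bash
python3 - <<'E'
from h import *
c=snap("side","side1.png",(225,190,425,340),4)
print(telemetry.read_state()["eef_pos"],telemetry.read_state()["eef_rot"],telemetry.read_state()["finger_gap"])
E
```

```text
[465.87506115 -78.38687682  99.83315902] [-3.13756696e+00 -1.60006877e-03  1.80633813e+00] 39.564272393138594
```

View pics/side1.png

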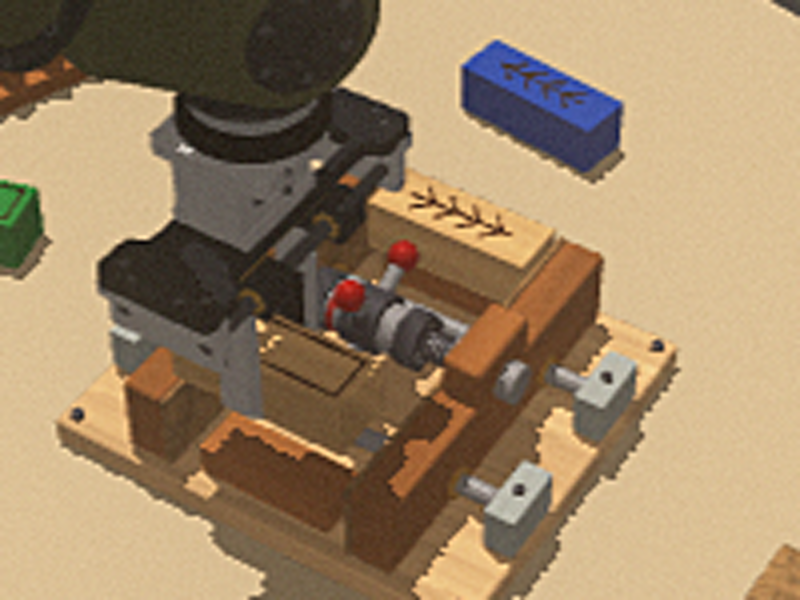

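The side view shows the block held level above the bed between the jaws, with its right end near (340,400). I'll let the arm settle and overlay the predicted block outline and both jaws.

>>> play_rows(
  translation=[
    [0,0,0],
    [0,0,0],
    [0,0,0],
  ],
  yaw=[0,0,0],
)

```text
clock: 4.38
eef_pos: [468.1, -75.6, 104.8]
eef_rot: [3.14, 0.001, 1.81]
wrist_force: [0.4, 0.4, -0.6]
finger_gap: 40.0
finger_force: 25.0
```

```bash
python3 - <<'E'
from h import *
s=telemetry.read_state(); p=s["eef_pos"]; print(p,s["eef_rot"])
f=np.load("clamp.npz"); o,R=f["o"],f["R"]; print(np.arctan2(R[1,0],R[0,0]),(p-o)@R)
c=eyes.camera("side"); im=c["pixels"][150:330,225:425,::-1]; im=cv2.resize(im,None,fx=4,fy=3.3333,interpolation=cv2.INTER_CUBIC)
def P(q):
    u=proj(c,q); return (int((u[0]-225+.5)*4),int((u[1]-150+.5)*3.3333))
a=s["eef_rot"][2]-np.pi/2; B=np.array([[np.cos(a),-np.sin(a),0],[np.sin(a),np.cos(a),0],[0,0,1]])
pz=p+[0,0,-4.4]
q=[P(pz+B@[x,y,38]) for x,y in[(-20,-55),(20,-55),(20,55),(-20,55)]]+[P(pz+B@[-20,-55,0]),P(pz+B@[20,-55,0])]
print(q)
for k in q: cv2.circle(im,k,2,(255,255,0),-1)
for y in (-59,59):
  for x in (-118,118):
    k=P(o+R@[x,y,72]); print("jaw",x,y,k); cv2.circle(im,k,2,(0,255,0),-1)
cv2.imwrite("pics/side2.png",im)
E
```

```text
[468.09100185 -75.58477405 104.81331462] [3.14041830e+00 5.55755204e-04 1.80987055e+00]
0.2363254915269655 [-94.67856688   0.13903492 104.81331462]
[(327, 470), (370, 431), (199, 366), (154, 403), (329, 512), (371, 472)]
jaw -118 -59 (333, 548)
jaw 118 -59 (553, 334)
jaw -118 59 (155, 475)
jaw 118 59 (387, 277)
```

View pics/side2.png

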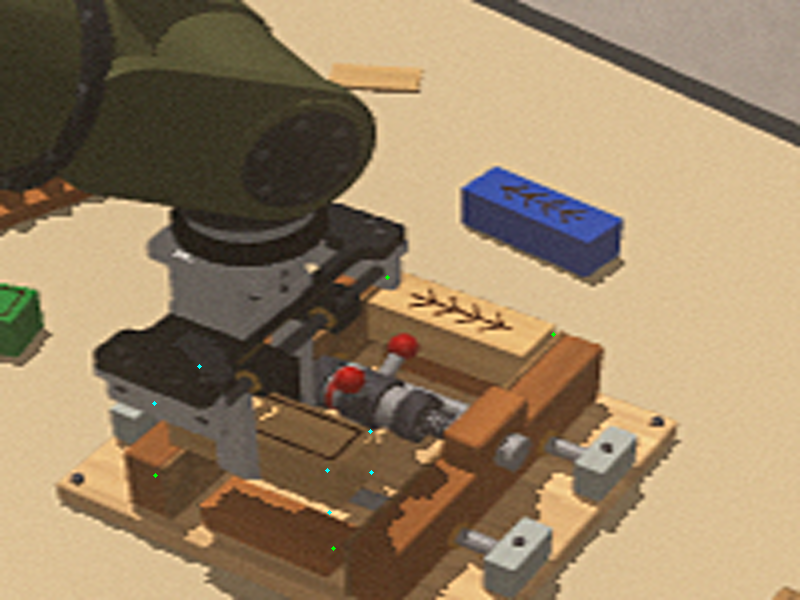

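The overlay sits about 4 px off the image for both the block and the jaws. That is a side-camera offset, so the block and jaws agree with each other. I'll lower in small steps and watch the force.

>>> play_rows(
  translation=[
    [0,0,-0.015],
    [0,0,-0.024],
    [0,0,-0.03],
    [0,0,-0.035],
    [0,0,-0.038],
    [0,0,-0.038],
  ],
  yaw=[0,0,0,0,0,0],
)

```text
clock: 5.18
eef_pos: [467.7, -76.2, 65.9]
eef_rot: [-3.141, -0.0, 1.809]
wrist_force: [-0.1, -0.4, -1.3]
finger_gap: 40.0
finger_force: 25.0
```

>>> play_rows(
  translation=[
    [0,0,-0.008],
    [0,0,-0.014],
    [0,0,-0.018],
    [0,0,-0.021],
    [0,0,-0.0215],
    [0,0,-0.0215],
  ],
  yaw=[0,0,0,0,0,0],
)

```text
clock: 5.92
eef_pos: [467.7, -76.2, 44.5]
eef_rot: [3.141, 0.0, 1.809]
wrist_force: [-0.2, -0.6, -1.3]
finger_gap: 40.0
finger_force: 25.0
```

>>> play_rows(
  translation=[
    [0,0,-0.001],
    [0,0,-0.001],
  ],
  yaw=[0,0],
)

```text
clock: 6.18
eef_pos: [467.8, -76.2, 44.4]
eef_rot: [3.141, 0.0, 1.809]
wrist_force: [-7.2, 1.4, 11.8]
finger_gap: 39.9
finger_force: 25.0
```

>>> play_rows(
  translation=[
    [0,0,0],
    [0,0,0],
    [0,0,0],
    [0,0,0],
  ],
  yaw=[0,0,0,0],
  hand=0.56,
)

```text
clock: 6.68
eef_pos: [467.7, -76.2, 43.4]
eef_rot: [-3.142, -0.0, 1.809]
wrist_force: [0.6, -0.3, -0.1]
finger_gap: 52.3
finger_force: 0.0
```

>>> play_rows(
  translation=[
    [0,0,0.03],
    [0,0,0.08],
    [0,0,0.135],
    [0,0,0.16],
    [-0.05,0,0.16],
    [-0.1,0,0.16],
    [-0.1,0,0.16],
  ],
  yaw=[0,0,0,0,0,0,0],
)

```text
clock: 7.55
eef_pos: [365.9, -76.1, 203.8]
eef_rot: [3.141, 0.001, 1.808]
wrist_force: [1.3, 0.5, 0.7]
finger_gap: 52.8
finger_force: 0.0
```

```bash
python3 - <<'E'
from h import *
snap("top","top2.png",(275,195,425,335),4)
E
```

```text
(no output)
```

View pics/top2.png

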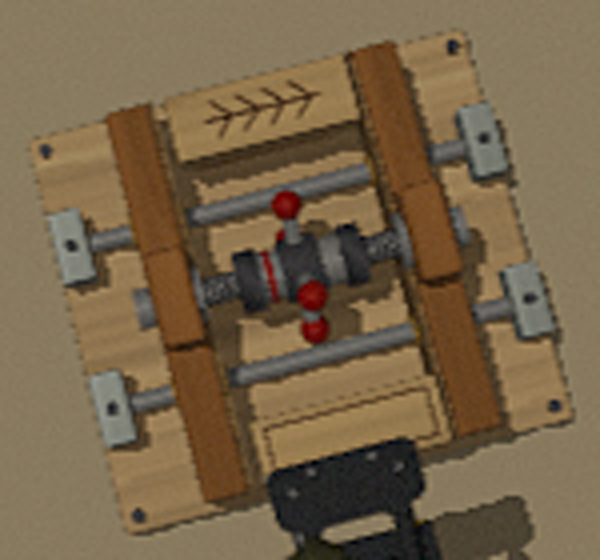

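The block is on the bed between the jaws and clear of the turnbuckle, with top corners near (258,415), (432,375) and (445,440). Next I close the fingers, turn the tool a quarter turn so the 16 mm side pushes, and go behind the knob at -30°.

>>> play_rows(
  translation=[
    [0.015,0.001,0],
    [0.03,0.002,0],
    [0.045,0.003,0],
    [0.06,0.004,0],
    [0.075,0.006,0],
    [0.09,0.007,0],
    [0.105,0.008,0],
    [0.12,0.01,-0.01],
    [0.135,0.011,-0.03],
    [0.149,0.012,-0.05],
    [0.149,0.012,-0.068],
    [0.149,0.012,-0.068],
  ],
  yaw=[-0.15,-0.3,-0.45,-0.6,-0.75,-0.9,-1.05,-1.2,-1.35,-1.5,-1.571,-1.571],
  hand=0,
  force=40,
)

```text
clock: 9.1
eef_pos: [516.8, -63.9, 133.8]
eef_rot: [-3.14, 0.003, 0.239]
wrist_force: [0.2, -1.1, -0.5]
finger_gap: 0.2
finger_force: 0.0
```

```bash
cat >> h.py <<'E'
cs,sn=np.cos(.2375),np.sin(.2375)
def stroke(a0,a1,n,push=0,d=7,base=None):
    "rows of shift (m) from TCP at arc angle a0 (deg) with face gap 17"
    f=lambda a,p:np.array([41*np.sin(np.radians(a))-17+p,70+41*np.cos(np.radians(a))-d])
    P=[f(a,push) for a in np.linspace(a0,a1,n)]
    return P
def sh(X,Z,cmd):
    w=np.array([560.2+cs*X,-53.6+sn*X,Z]); return [round(float(v)/1000,4) for v in w-cmd]
E
python3 - <<'E'
from h import *
s=telemetry.read_state(); print(s["eef_pos"],s["eef_rot"],s["finger_gap"],s["joints"].round(2))
cmd=np.array([367.68+149,-76.19+12,203.45-68]); print(cmd)
print("pre",sh(-45,98.5,cmd))
for P in stroke(-30,46,9,1.5): print(P.round(1),sh(*P,cmd))
E
```

```text
[516.78340766 -63.93121456 133.81350686] [-3.14032354e+00  2.69927896e-03  2.38583750e-01] 0.23978862277867974 [-0.19  0.31  1.68  0.    1.15  1.14]
[516.68 -64.19 135.45]
pre [-0.0002, 0.0, -0.0369]
[-36.   98.5] [0.0085, 0.0021, -0.0369]
[-29.9 101.4] [0.0145, 0.0036, -0.034]
[-23.3 103.2] [0.0209, 0.0051, -0.0322]
[-16.6 104. ] [0.0274, 0.0067, -0.0315]
[ -9.8 103.6] [0.034, 0.0083, -0.0318]
[ -3.2 102.1] [0.0404, 0.0098, -0.0333]
[ 3.1 99.5] [0.0465, 0.0113, -0.0359]
[ 8.9 96. ] [0.0522, 0.0127, -0.0395]
[14.  91.5] [0.0571, 0.0139, -0.044]
```

>>> play_rows(
  translation=[
    [0,0,-0.025],
    [0,0,-0.037],
    [0.0085,0.002,-0.037],
    [0.0145,0.0035,-0.034],
    [0.021,0.005,-0.032],
    [0.0275,0.0065,-0.0315],
    [0.034,0.0085,-0.032],
    [0.0405,0.01,-0.0335],
    [0.0465,0.0115,-0.036],
    [0.052,0.0125,-0.0395],
    [0.057,0.014,-0.044],
    [0.057,0.014,-0.044],
  ],
  yaw=[0,0,0,0,0,0,0,0,0,0,0,0],
)

```text
clock: 10.6
eef_pos: [574.5, -50.0, 91.5]
eef_rot: [3.141, -0.001, 0.238]
wrist_force: [0.0, 0.1, 4.0]
finger_gap: 0.5
finger_force: 1.4
```

```bash
python3 - <<'E'
from h import *
snap("side","side3.png",(225,190,425,340),4)
cmd=np.array([516.68,-64.19,135.45])+[57,14,-44]; print(cmd)
print("back",sh(6,98,cmd),sh(-10,130,cmd),sh(-56,130,cmd),sh(-56,92,cmd))
for P in stroke(-45,47,12,2): print(P.round(1),sh(*P,cmd-0),sh(*P,np.array([560.2-54*cs,-53.6-54*sn,92])))
E
```

```text
[573.68 -50.19  91.45]
back [-0.0076, -0.002, 0.0066] [-0.0232, -0.0058, 0.0386] [-0.0679, -0.0166, 0.0386] [-0.0679, -0.0166, 0.0006]
[-44.  92.] [-0.0562, -0.0138, 0.0005] [0.0097, 0.0024, -0.0]
[-39.5  95.9] [-0.0518, -0.0127, 0.0044] [0.0141, 0.0034, 0.0039]
[-34.4  99.1] [-0.0469, -0.0115, 0.0077] [0.019, 0.0046, 0.0071]
[-29.  101.5] [-0.0416, -0.0102, 0.0101] [0.0243, 0.0059, 0.0095]
[-23.2 103.2] [-0.036, -0.0089, 0.0117] [0.0299, 0.0072, 0.0112]
[-17.3 103.9] [-0.0303, -0.0075, 0.0125] [0.0357, 0.0086, 0.0119]
[-11.3 103.8] [-0.0245, -0.0061, 0.0124] [0.0415, 0.01, 0.0118]
[ -5.4 102.9] [-0.0187, -0.0047, 0.0114] [0.0472, 0.0114, 0.0109]
[  0.3 101. ] [-0.0132, -0.0033, 0.0096] [0.0528, 0.0128, 0.009]
[ 5.7 98.4] [-0.008, -0.0021, 0.007] [0.058, 0.014, 0.0064]
[10.6 95. ] [-0.0032, -0.0009, 0.0036] [0.0628, 0.0152, 0.003]
[15. 91.] [0.0011, 0.0001, -0.0005] [0.067, 0.0162, -0.001]
```

View pics/side3.png

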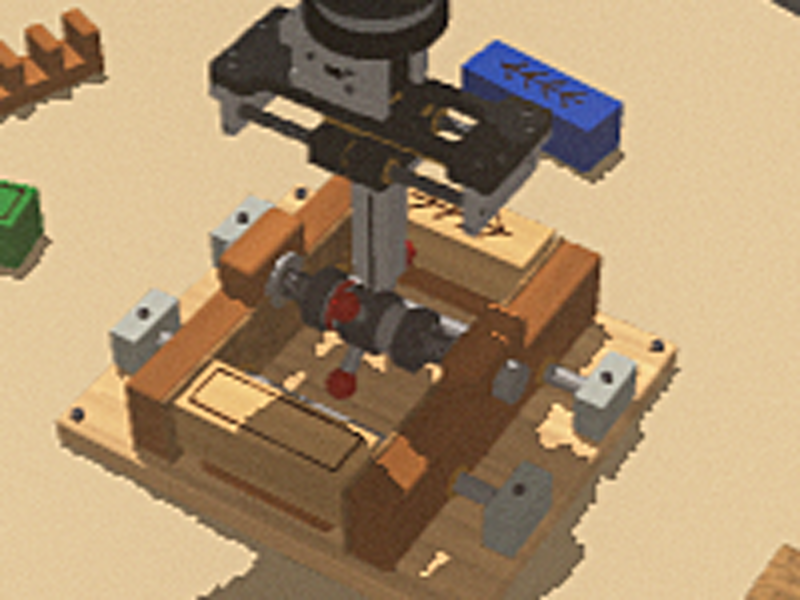

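Stroke 1 worked. The finger stands behind the turned knob at (410,252), the next knob is at (343,303) about -45°, and the loose block is lying flat. I'll run strokes 2 and 3.

>>> play_rows(
  translation=[
    [-0.008,-0.002,0.0065],
    [-0.02,-0.005,0.035],
    [-0.046,-0.011,0.0385],
    [-0.066,-0.016,0.036],
    [-0.066,-0.016,0.015],
    [-0.066,-0.016,0.0005],
  ],
  yaw=[0,0,0,0,0,0],
)

```text
clock: 11.4
eef_pos: [507.2, -66.3, 91.6]
eef_rot: [-3.142, -0.0, 0.238]
wrist_force: [-0.1, 0.9, -1.0]
finger_gap: 0.4
finger_force: 0.0
```

>>> play_rows(
  translation=[
    [0.0095,0.0025,0],
    [0.014,0.0035,0.004],
    [0.019,0.0045,0.007],
    [0.0245,0.006,0.0095],
    [0.03,0.007,0.011],
    [0.0355,0.0085,0.012],
    [0.0415,0.01,0.012],
    [0.047,0.0115,0.011],
    [0.053,0.013,0.009],
    [0.058,0.014,0.0065],
    [0.063,0.015,0.003],
    [0.067,0.016,-0.001],
  ],
  yaw=[0,0,0,0,0,0,0,0,0,0,0,0],
)

```text
clock: 12.9
eef_pos: [575.6, -50.0, 91.3]
eef_rot: [3.141, -0.002, 0.238]
wrist_force: [-1.7, -0.3, 8.8]
finger_gap: 0.6
finger_force: 3.7
```

>>> play_rows(
  translation=[
    [0,0,0],
    [-0.008,-0.002,0.0065],
    [-0.02,-0.005,0.035],
    [-0.047,-0.011,0.039],
    [-0.067,-0.016,0.036],
    [-0.067,-0.016,0.015],
    [-0.067,-0.016,0.001],
  ],
  yaw=[0,0,0,0,0,0,0],
)

```text
clock: 13.78
eef_pos: [507.3, -66.2, 91.5]
eef_rot: [-3.142, -0.0, 0.238]
wrist_force: [0.2, 0.4, -0.1]
finger_gap: 0.5
finger_force: 0.0
```

>>> play_rows(
  translation=[
    [0.0095,0.0025,0],
    [0.014,0.0035,0.004],
    [0.019,0.0045,0.007],
    [0.0245,0.006,0.0095],
    [0.03,0.007,0.011],
    [0.0355,0.0085,0.012],
    [0.0415,0.01,0.012],
    [0.047,0.0115,0.011],
    [0.053,0.013,0.009],
    [0.058,0.014,0.0065],
    [0.063,0.015,0.003],
    [0.067,0.016,-0.001],
  ],
  yaw=[0,0,0,0,0,0,0,0,0,0,0,0],
)

```text
clock: 15.28
eef_pos: [575.6, -50.0, 91.3]
eef_rot: [3.141, -0.002, 0.238]
wrist_force: [-3.1, -0.6, 8.5]
finger_gap: 0.4
finger_force: 3.7
```

```bash
python3 - <<'E'
from h import *
snap("side","side4.png",(225,190,425,340),4)
E
```

```text
(no output)
```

View pics/side4.png

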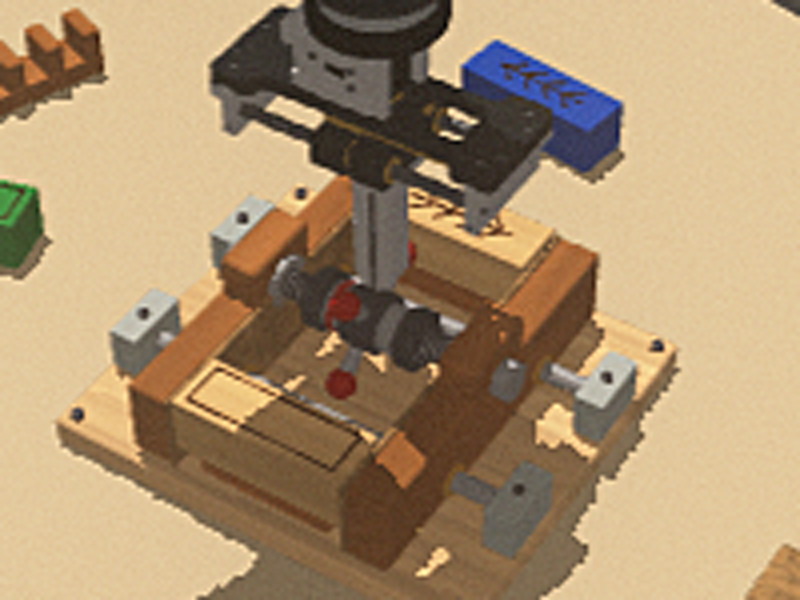

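After stroke 3 the jaws have clearly drawn in and the knobs are back at the same positions, (343,303) and (410,252). Stroke 4 goes in two parts to watch the force.

>>> play_rows(
  translation=[
    [0,0,0],
    [-0.008,-0.002,0.0065],
    [-0.02,-0.005,0.035],
    [-0.047,-0.011,0.039],
    [-0.067,-0.016,0.036],
    [-0.067,-0.016,0.015],
    [-0.067,-0.016,0.001],
  ],
  yaw=[0,0,0,0,0,0,0],
)

```text
clock: 16.2
eef_pos: [507.2, -66.2, 91.5]
eef_rot: [-3.141, 0.0, 0.238]
wrist_force: [-0.3, -0.1, -0.5]
finger_gap: 0.4
finger_force: 0.0
```

>>> play_rows(
  translation=[
    [0.0095,0.0025,0],
    [0.014,0.0035,0.004],
    [0.019,0.0045,0.007],
    [0.0245,0.006,0.0095],
    [0.03,0.007,0.011],
    [0.0355,0.0085,0.012],
    [0.0415,0.01,0.012],
    [0.047,0.0115,0.011],
  ],
  yaw=[0,0,0,0,0,0,0,0],
)

```text
clock: 17.2
eef_pos: [555.2, -54.7, 103.9]
eef_rot: [3.141, -0.0, 0.238]
wrist_force: [-4.1, -1.8, 3.9]
finger_gap: 0.7
finger_force: 2.3
```

>>> play_rows(
  translation=[
    [0.006,0.0015,-0.002],
    [0.011,0.0025,-0.0045],
  ],
  yaw=[0,0],
)

```text
clock: 17.45
eef_pos: [566.1, -52.1, 98.5]
eef_rot: [3.142, -0.0, 0.238]
wrist_force: [-3.7, -0.1, 4.7]
finger_gap: 0.5
finger_force: 2.5
```

>>> play_rows(
  translation=[
    [0.005,0.001,-0.0035],
    [0.009,0.002,-0.0075],
    [0.009,0.002,-0.0075],
  ],
  yaw=[0,0,0],
)

```text
clock: 17.82
eef_pos: [575.5, -50.0, 90.9]
eef_rot: [3.141, -0.001, 0.238]
wrist_force: [-0.1, 0.1, 3.2]
finger_gap: 0.8
finger_force: 1.6
```

There is no stiffening yet, so the angle is about 7.1. Stroke 5 should be the tightening one.

>>> play_rows(
  translation=[
    [-0.008,-0.002,0.0065],
    [-0.02,-0.005,0.035],
    [-0.047,-0.011,0.039],
    [-0.067,-0.016,0.036],
    [-0.067,-0.016,0.015],
    [-0.067,-0.016,0.001],
  ],
  yaw=[0,0,0,0,0,0],
)

```text
clock: 18.58
eef_pos: [507.3, -66.2, 91.5]
eef_rot: [-3.142, -0.0, 0.238]
wrist_force: [0.0, 0.1, 0.6]
finger_gap: 0.4
finger_force: 0.0
```

>>> play_rows(
  translation=[
    [0.0095,0.0025,0],
    [0.014,0.0035,0.004],
    [0.019,0.0045,0.007],
    [0.0245,0.006,0.0095],
    [0.03,0.007,0.011],
    [0.0355,0.0085,0.012],
    [0.0415,0.01,0.012],
    [0.047,0.0115,0.011],
  ],
  yaw=[0,0,0,0,0,0,0,0],
)

```text
clock: 19.58
eef_pos: [555.0, -54.8, 104.1]
eef_rot: [3.141, 0.0, 0.238]
wrist_force: [-6.9, -1.8, 6.5]
finger_gap: 0.6
finger_force: 3.8
```

>>> play_rows(
  translation=[
    [0.003,0.001,-0.001],
    [0.006,0.0015,-0.002],
  ],
  yaw=[0,0],
)

```text
clock: 19.82
eef_pos: [560.8, -53.3, 102.0]
eef_rot: [3.141, 0.001, 0.238]
wrist_force: [-8.1, -2.3, 7.4]
finger_gap: 0.0
finger_force: 4.4
```

>>> play_rows(
  translation=[
    [0.003,0.0005,-0.0015],
    [0.005,0.001,-0.0025],
  ],
  yaw=[0,0],
)

```text
clock: 20.08
eef_pos: [565.6, -52.4, 99.6]
eef_rot: [3.141, 0.001, 0.238]
wrist_force: [-10.4, -1.2, 9.1]
finger_gap: 0.4
finger_force: 5.2
```

>>> play_rows(
  translation=[
    [0.0025,0.0005,-0.0015],
    [0.005,0.001,-0.0035],
  ],
  yaw=[0,0],
)

```text
clock: 20.32
eef_pos: [570.9, -51.3, 96.6]
eef_rot: [3.141, 0.0, 0.238]
wrist_force: [-10.5, -0.9, 14.5]
finger_gap: 0.5
finger_force: 7.5
```

>>> play_rows(
  translation=[
    [0.002,0.0005,-0.002],
    [0.004,0.001,-0.004],
    [0.004,0.001,-0.004],
  ],
  yaw=[0,0,0],
)

```text
clock: 20.7
eef_pos: [575.2, -50.4, 93.0]
eef_rot: [3.141, -0.001, 0.238]
wrist_force: [-8.8, -2.8, 15.1]
finger_gap: 0.2
finger_force: 8.4
```

```bash
cat > knob.py <<'E'
from h import *
from scipy.optimize import least_squares
o=np.array([560.2,-53.6,0]); R=np.array([[cs,-sn,0],[sn,cs,0],[0,0,1]])
def kn(show=True,ph0=45):
    c=eyes.camera("side"); im=c["pixels"].astype(int)
    m=((im[...,0]>70)&(im[...,0]>2.5*im[...,1])&(im[...,0]>2.5*im[...,2])).astype(np.uint8)
    m[:190]=0;m[340:]=0;m[:,:270]=0;m[:,345:]=0
    n,_,st,ce=cv2.connectedComponentsWithStats(m)
    B=[(ce[i].round(1),int(st[i,4]),st[i,2:4]) for i in range(1,n) if st[i,4]>15]
    for b in B: print(b)
    for p in (ph0-90,ph0-180,ph0): 
        print(p,proj(c,o+R@[41*np.sin(np.radians(p)),0,70+41*np.cos(np.radians(p))]).round(1))
    return c,B
if __name__=="__main__": kn()
E
python3 knob.py
```

```text
(array([310. , 267.3]), 38, array([7, 9], dtype=int32))
(array([310.5, 285.9]), 35, array([6, 7], dtype=int32))
-45 [307.9 269.3]
-135 [308.6 287.2]
45 [322.  254.2]
```

>>> play_rows(
  translation=[
    [0.0015,0.0005,-0.0015],
    [0.003,0.0005,-0.003],
    [0.003,0.0005,-0.003],
  ],
  yaw=[0,0,0],
)

```text
clock: 21.12
eef_pos: [578.2, -49.9, 90.4]
eef_rot: [3.141, -0.001, 0.238]
wrist_force: [-11.6, -1.3, 18.7]
finger_gap: 0.4
finger_force: 11.4
```

```bash
python3 - <<'E'
from knob import *
c,B=kn()
for p in range(15,65,5):
    q=[proj(c,o+R@[41*np.sin(np.radians(p-k)),0,70+41*np.cos(np.radians(p-k))])+[2,-1.7] for k in(90,180)]
    print(p,*[x.round(1) for x in q])
E
```

```text
(array([311.2, 264.8]), 36, array([7, 9], dtype=int32))
(array([309.6, 285.2]), 34, array([7, 7], dtype=int32))
-45 [307.9 269.3]
-135 [308.6 287.2]
45 [322.  254.2]
15 [307.5 276.3] [315.  283.8]
20 [307.7 274.9] [314.2 284.3]
25 [308.  273.5] [313.4 284.8]
30 [308.4 272. ] [312.7 285.2]
35 [308.9 270.6] [311.9 285.4]
40 [309.4 269.1] [311.2 285.5]
45 [309.9 267.6] [310.6 285.5]
50 [310.6 266.1] [310.  285.4]
55 [311.3 264.7] [309.4 285.1]
60 [312.  263.2] [308.9 284.7]
```

The knob fit gives about 54°, so the turnbuckle is near 8.8, past 8.6. I'll back off along the arc, then lift clear.

>>> play_rows(
  translation=[
    [-0.008,-0.002,0.004],
    [-0.018,-0.0045,0.01],
    [-0.028,-0.007,0.015],
    [-0.036,-0.009,0.017],
    [-0.044,-0.011,0.02],
    [-0.046,-0.011,0.05],
    [-0.05,-0.012,0.1],
    [-0.08,-0.019,0.14],
    [-0.13,-0.03,0.15],
    [-0.18,-0.04,0.15],
    [-0.2,-0.045,0.15],
    [-0.2,-0.045,0.15],
  ],
  yaw=[0,0,0,0,0,0,0,0,0,0,0,0],
)

```text
clock: 22.68
eef_pos: [377.0, -94.9, 238.4]
eef_rot: [3.141, -0.001, 0.237]
wrist_force: [1.4, 0.9, 0.7]
finger_gap: 0.5
finger_force: 0.0
```

```bash
python3 - <<'E'
from knob import *
c,B=kn()
for p in range(0,35,5):
    q=[proj(c,o+R@[41*np.sin(np.radians(p-k)),0,70+41*np.cos(np.radians(p-k))])+[2,-1.7] for k in(0,90,180)]
    print(p,*[x.round(1) for x in q])
t=eyes.camera("top")["pixels"][195:335,275:425]; s=c["pixels"][190:330,225:425]
f=lambda a,k:cv2.resize(a,None,fx=k,fy=k,interpolation=cv2.INTER_CUBIC)[:,:,::-1]
a,b=f(t,2.25),f(s,2.25); h=min(a.shape[0],b.shape[0])
cv2.imwrite("pics/fin.png",np.hstack([a[:h],b[:h]])); print(a.shape,b.shape)
E
```

```text
(array([319.4, 253.1]), 31, array([8, 5], dtype=int32))
(array([327.2, 261.3]), 27, array([7, 7], dtype=int32))
(array([307.6, 276.1]), 42, array([8, 8], dtype=int32))
(array([315.3, 284.6]), 25, array([7, 6], dtype=int32))
-45 [307.9 269.3]
-135 [308.6 287.2]
45 [322.  254.2]
0 [317.  256.1] [307.3 279.9] [317.5 281.4]
5 [317.8 255.2] [307.3 278.8] [316.7 282.3]
10 [318.7 254.4] [307.4 277.6] [315.9 283.1]
15 [319.6 253.8] [307.5 276.3] [315.  283.8]
20 [320.4 253.3] [307.7 274.9] [314.2 284.3]
25 [321.2 252.9] [308.  273.5] [313.4 284.8]
30 [321.9 252.6] [308.4 272. ] [312.7 285.2]
(315, 338, 3) (315, 450, 3)
```

View pics/fin.png

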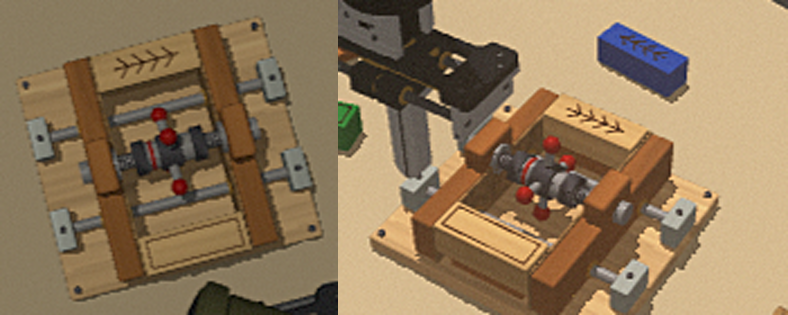

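The turnbuckle rests at about 15°, which is 8.11 and matches the expected spring-back of 8.1. Both blocks lie flat between the closed jaws, the near one at about (195,243) and the far one at (145,60) in the left panel, and the robot is clear.

```bash
python3 -c "
from h import *
print(manip.sign_off())"
```

```text
the job is handed in; nothing more can be done
None
```

I laid the loose block flat on the empty bed, turned the turnbuckle to about 8.8 (it sprang back to about 8.1, as a tight clamp should), and handed the job in at about 23 s; the jaw forces could not be measured directly, and sign-off returned no verdict.

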